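# Durometer test of a rubber machine mount

## Robot

A 6-joint arm with a two-finger parallel gripper is mounted at the origin on a cart in front of the work surface, level with it; the furniture and walls round the work are solid. World frame = base frame: x ahead of the robot, y to its left, z up, the work surface at z = 0. Lengths are in mm, angles in rad, forces in N, time in s.
With the tool pointing down it reaches from about 275 to 725 mm from the base axis. Payload 5.6 kg.
Tool frame: the origin (TCP) lies midway between the tips of the shut fingers; the grasp point (between the pads) lies env.grip_point_offset behind it (env.grip_point_offset is the distance from the TCP to the grasp point, in mm); z points along the fingers, y is the direction in which the jaws open and shut (so a half turn about z gives the same grasp; the last joint's range is limited). The gripper opens to 85 mm and grips with 20 to 120 N. Pads are 22 mm wide; open, the fingers measure 114 mm over their backs; the gripper's body (76 mm by 85 mm) begins 54 mm behind the grasp point. The pads swing forward as they close: fully open they stand 13 mm farther back than shut.
Start: joints at [1.585, 0.255, 0.108, 0, -1.424, -0.285], TCP at [147.099, 529.957, 231.283] pointing down, gripper open.
Joint ranges: [-2.95, 2.95], [-1.21, 1.97], [-1.09, 1.5], [-2.87, 1.71], [-2.94, -0.07], [-3.05, 3.05]. Speed limits (rad/s): [2.57, 2.57, 3.14, 3.14, 3.14, 3.14].

## Interface

Orientations are given as a 3x3 rotation matrix whose columns are the frame's x, y, z axes.
In Python, from bench import env gives the robot as it stands. Calls block until the motion is done:
- env.goto(position, orientation): joint-space move of the TCP to a pose.
- env.move_linear(position, orientation=None, v=150, contact_N=None): straight line of the TCP; orientation=None keeps the orientation; v is the mean speed in mm/s. With contact_N (N) it stops when the force on the tool has changed by that much, and returns True; else False.
- env.movej(angles): joint-space move.
- env.move_gripper(opening, grasp_force=None): finger opening in mm; grasp_force is the grip in N (None keeps the last); returns when the fingers have stopped.
- env.hold(seconds).
- env.solve_ik(position, orientation): joint angles nearest the present ones, or None.
- env.read_state(): the state.
- env.capture(name): name is "side" or "top"; returns a dict with "pixels" (384x512x3 uint8, red, green, blue), "z_map" (384x512 float32, mm along the optical axis (not along the pixel's ray), 0 where there is no reading), "vertical_fov" (degrees; the focal length in pixels is half the picture's height over the tangent of half this angle, whatever the lens; pixels are square), "cx", "cy" (the principal point, pixels), "D" ([k1, k2, p1, p2, k3] as OpenCV has them; the pictures are not rectified), "world_to_cam" (4x4, takes a point from world to camera coordinates). Camera axes: x right, y down, z forward; pixel columns grow to the right and rows downward; lengths in mm; the calibration is good to about 2 mm. A picture is of the moment at which its call begins.
A pose or a line that the arm cannot do raises env.Unreachable and nothing moves.
- env.job_done(): hands the job in, once; it reports no verdict.
The state is a dict: "time": time; "joint_pos": joint angles; "joint_velocities": joint speeds; "tau": joint torques, N m; "tool_pos": TCP position; "eef_rot": TCP orientation; "ft_force": force on the tool from outside, world axes, zero at the start; "torque": the same for the moment, N m; "gripper_width": finger opening in mm.
Only numpy, scipy, OpenCV 4.12 (cv2) and the standard library are available. Lean on these libraries where they do the work, as an engineer would, in place of code of your own. Each camera call takes 0.05 s, during which the arm holds its last target. There are 200 camera calls.

## Task

Check the rubber mount on the steel block with the dial hardness tester: press the tester upright on the ringed spot until its foot sits flush on the rubber, hold it there for a second with about 15 N, never more than 25 N. Stand the tester back in its wooden holder, and lay the mount flat, steel plate down, in the green tray if the tester's red peak hand shows 60 or more, otherwise in the red tray.

Things in the scene. Friction and masses are not known exactly. Their poses are not given: they have to be found in the camera images.
- tester: Hand-held dial hardness tester, 0.26 kg, upright in its holder. Origin: centre of the flat underside of its foot; z up its axis, dial faces its -x. From below: steel foot 36 mm across, 7 mm thick; stem 17 mm across; round grey dial case, 64 mm across, 24 mm thick (x), centre 56 mm and top 88 mm above the origin; black grip from 92 to 136 mm, pinched from above.
- tester_grip (a point): Centre of the tester's black grip, on its axis, 114 mm above the underside of the foot; axes as the tester. The grip is 30 mm in x, 44 mm high, with two flats 24 mm apart in y.
- tester_foot (a point): Centre of the flat underside of the tester's foot (same point and axes as tester).
- pin_tip (a point): Tip of the tester's sprung steel pin, 5 mm thick, round-ended. It stands 8 mm out below the foot and is pushed back into it by 0.6 N plus 1 N per mm. Pushed home on something hard it reads 100 and spoils the test.
- needle (a joint): Black live needle of the dial, rad clockwise from 0: 0.04 rad per scale point (4.0 rad = 100, pin flush with the foot), 0.5 rad per mm of pin push. Falls back when the pin is freed. The scale runs clockwise from 0 at the lower left to 100 at the lower right, with a red arc below 60 and a green arc from 60 up.
- peak_hand (a joint): Red peak hand of the dial, same scale as the needle (60 = 2.40 rad). The needle drags it up and it stays at the highest reading. At the start it rests anywhere from 0 to 15. A mount reads 30 to 90 once the foot is flush; pressing harder does not change it. A reading of 57 to 63 may go to either tray.
- holder: Wooden holder, fixed block 84 x 84 x 36 mm; origin at the centre of its underside. In its top is a socket 40 mm across and 16 mm deep for the tester's foot; below the ledge a 17 mm hole leaves the pin free.
- holder_seat (a point): Centre of the ledge in the holder, 20 mm above the bench, on which the tester's foot sits; axes as the holder. The tester stands with its axes along these at the start; it may be put back at any yaw.
- block: Ground steel bench block, fixed, 110 (x) x 100 (y) x 20 mm; origin at the centre of its underside. The mount lies on it.
- pad: Loose used rubber machine mount, 0.35 to 0.95 kg. Steel plate 100 (x) x 50 (y) x 5 mm, black rubber block 70 (x) x 50 (y) mm bonded on top; origin: centre of the plate's underside, z up. New, it is 33 mm high; this one has settled in service and its top stands anywhere from 26 to 33 mm above the origin. Grip it across its 50 mm width (y). Its hardness cannot be seen.
- pad_spot (a point): Test spot where a new mount's top would be: on the mount's axis, 33 mm above its underside. The true face, with a painted ring 41 mm across, lies 0 to 7 mm lower and must be felt for. Within 8 mm of the axis the pin sinks in, resisted by at most 8 N up to when the foot lands; under the foot the rubber hardly gives, so the force then climbs steeply.
- tray_green: Green parts tray for good mounts, fixed, 170 (x) x 140 (y) x 30 mm with 4 mm walls and floor; origin at the centre of its underside.
- tray_red: Red parts tray for rejects, same size as the green one; the two may have changed places.
- ball_hammer: Bystander: ball hammer with wooden shaft, 314 mm long, loose on the bench; leave alone.
- glasses: Bystander: clear safety glasses with blue arms, loose; leave alone.
- emery: Bystander: cork emery block, loose; leave alone.
Things that resemble listed ones, but are neither listed nor needed, are in the scene too. Leave any blue, pink or yellow look-alike of the pad alone.

How it is judged (in metres and radians):
On the way:
1. the tester stands upright on the ringed spot of the mount pressed with 10 to 20 N (the foot is then down on the rubber) for 0.7 s (horizontal distance between tester_foot and pad_spot below 0.008 m and angle between tester's own z axis and vertical below 0.06 rad and contact force between tester and pad between 10 and 20 N), for 0.7 s.
At the end, for the whole second after the job is handed in: The mount lies flat (within 6 degrees), plate down, on the floor of the tray its reading calls for: green if the red peak hand shows 60 or more, else red (57 to 63: either). The tester stands upright in its holder, foot within 3 mm of the ledge and 4 mm of its centre. Both are still (((value of joint peak_hand above 2.28 rad and (x of pad in the frame of tray_green between -0.05 and 0.05 m and y of pad in the frame of tray_green between -0.055 and 0.055 m and z of pad in the frame of tray_green below 0.008 m)) or (value of joint peak_hand below 2.52 rad and (x of pad in the frame of tray_red between -0.05 and 0.05 m and y of pad in the frame of tray_red between -0.055 and 0.055 m and z of pad in the frame of tray_red below 0.008 m))) and angle between pad's own z axis and vertical below 0.1 rad and linear speed of each of pad, tester below 0.02 m/s and horizontal distance between tester_foot and holder_seat below 0.004 m and z of tester_foot in the frame of holder_seat below 0.003 m and angle between tester's own z axis and vertical below 0.05 rad); the robot touches nothing.
It fails at once if the tester bears on the mount with more than 25 N (contact force between tester and pad above 25 N).
It fails at once if the pin is pushed home on something hard (peak hand over 97) (value of joint peak_hand above 3.9 rad).
It fails at once if a bystander (hammer, glasses, emery block) is moved by more than 30 mm (distance of any of ball_hammer, glasses, emery from where it was at the start of the episode above 0.03 m).
It also fails if it takes over 61 s, if anything falls off the work surface, if the arm or the gripper's body presses on something with over 40 N, if the wrist force passes 120 N, or if a joint passes its speed limit or range.

## Working session

There is one attempt and no reset: what is moved stays moved. The work goes in short steps, each a Python script; the robot and the scene stay as the last script left them, time stands still between calls to the robot, and variables do not carry over. Pictures are saved under pics/ and viewed, about 8 in all and at most 12, crops included, and the job is handed in when it is done.

```bash
mkdir -p pics; ls
python3 - <<'E'
from bench import env
import cv2,pickle
for n in("side","top"):
    c=env.capture(n); pickle.dump(c,open(f"{n}0.pkl","wb"))
    cv2.imwrite(f"pics/{n}0.png",c["pixels"][:,:,::-1]); print(n,c["vertical_fov"],c["cx"],c["cy"],c["D"],c["world_to_cam"].round(3).tolist())
s=env.read_state();print(s, env.grip_point_offset)
E
```

```text
pics
side 51.62203768686496 255.48180263469416 193.79825383830917 [-0.1040942  0.         0.         0.         0.       ] [[-0.33, 0.944, -0.009, 202.84], [0.695, 0.236, -0.679, -308.553], [-0.639, -0.23, -0.734, 1698.707], [0.0, 0.0, 0.0, 1.0]]
top 45.62698028495669 259.5009216636025 191.42910619646847 [-0.18179886  0.          0.          0.          0.        ] [[-0.009, -1.0, -0.014, -25.624], [-0.991, 0.011, -0.133, 572.501], [0.134, 0.012, -0.991, 1538.609], [0.0, 0.0, 0.0, 1.0]]
{'time': 0.1, 'joint_pos': array([ 1.58459151e+00,  2.55698653e-01,  1.07156178e-01, -3.96090847e-04,
       -1.42388836e+00, -2.84563696e-01]), 'joint_velocities': array([ 0.00138738, -0.00206424,  0.00309517,  0.00107488,  0.0012912 ,
        0.0003851 ]), 'tau': array([-2.44064802e-03, -3.87605023e+01,  2.38474667e+01,  5.37784338e+00,
       -3.80399317e-03, -1.13327417e-06]), 'tool_pos': array([146.96695653, 529.55936017, 230.49329602]), 'eef_rot': array([[ 9.63550045e-01, -2.67527895e-01, -3.69239560e-04],
       [-2.67528137e-01, -9.63548653e-01, -1.63974671e-03],
       [ 8.28977052e-05,  1.67875999e-03, -9.99998587e-01]]), 'ft_force': array([-0.36262997, -0.88570861,  0.24205284]), 'torque': array([-0.02748106,  0.01404897,  0.00252039]), 'gripper_width': 85.60038447879295} 18.700000000000003
```

View pics/top0.png

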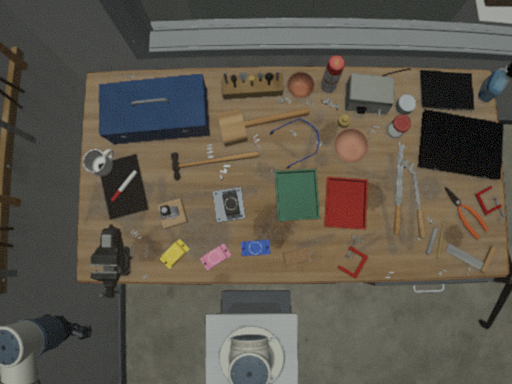

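View pics/side0.png

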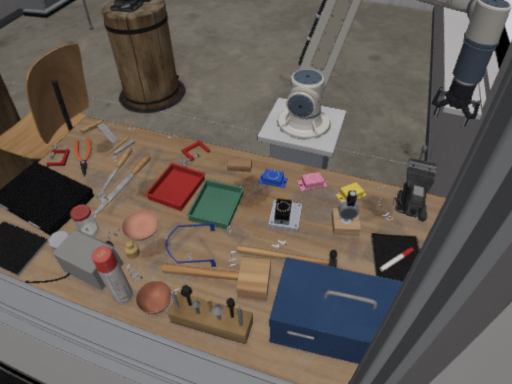

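```bash
cat > h.py <<'E'
import numpy as np,cv2,pickle
def K(c):
    f=192/np.tan(np.radians(c["vertical_fov"]/2)); return np.array([[f,0,c["cx"]],[0,f,c["cy"]],[0,0,1]])
def plane(c,px,z):
    """pixels -> world on plane z"""
    u=cv2.undistortPoints(np.array(px,float).reshape(-1,1,2),K(c),np.array(c["D"])).reshape(-1,2)
    T=c["world_to_cam"];R=T[:3,:3];o=-R.T@T[:3,3]
    d=np.c_[u,np.ones(len(u))]@R
    return o+d*((z-o[2])/d[:,2])[:,None]
def cloud(c):
    """HxWx3 world points"""
    h,w=c["z_map"].shape;g=np.stack(np.meshgrid(np.arange(w),np.arange(h)),-1).reshape(-1,1,2).astype(float)
    u=cv2.undistortPoints(g,K(c),np.array(c["D"])).reshape(-1,2)
    z=c["z_map"].reshape(-1,1);p=np.c_[u,np.ones(len(u))]*z
    T=c["world_to_cam"];P=(p-T[:3,3])@T[:3,:3];P[z[:,0]==0]=np.nan
    return P.reshape(h,w,3)
def crop(c,x0,y0,x1,y1,s,fn):
    im=cv2.resize(c["pixels"][y0:y1,x0:x1,::-1],None,fx=s,fy=s,interpolation=cv2.INTER_CUBIC);cv2.imwrite(fn,im)
E
python3 - <<'E'
from h import *
t=pickle.load(open("top0.pkl","rb"));s=pickle.load(open("side0.pkl","rb"))
a=cv2.resize(t["pixels"][180:240,150:260,::-1],None,fx=7,fy=7,interpolation=cv2.INTER_CUBIC)[:, :770]
cv2.imwrite("pics/tc.png",a)
crop(s,260,175,370,250,7,"pics/sc.png")
for n,c in(("t",t),("s",s)):
    P=cloud(c);im=c["pixels"]
    def blob(lo,hi,box,name,hsv=None):
        H=cv2.cvtColor(im,cv2.COLOR_RGB2HSV);m=cv2.inRange(H,lo,hi);mm=np.zeros_like(m);x0,y0,x1,y1=box;mm[y0:y1,x0:x1]=m[y0:y1,x0:x1]
        p=P[mm>0];p=p[~np.isnan(p[:,0])];r=cv2.minAreaRect(p[:,:2].astype(np.float32));print(n,name,len(p),r,p[:,2].min(),np.median(p[:,2]),p[:,2].max())
    if n=="t":
        blob((40,80,40),(95,255,255),(265,160,325,230),"green");blob((0,150,80),(5,255,255),(320,170,375,235),"red")
    else:
        blob((40,80,40),(95,255,255),(180,170,250,235),"green");blob((0,150,80),(8,255,255),(145,160,208,212),"red")
    # height slices
    if n=="t":
        for nm,(x0,y0,x1,y1) in {"tester":(150,190,192,235),"mount":(205,180,252,228)}.items():
            q=P[y0:y1,x0:x1].reshape(-1,3);q=q[~np.isnan(q[:,0])]
            for z0,z1 in((12,28),(28,40),(40,60),(60,100),(100,130),(130,170)):
                k=q[(q[:,2]>z0)&(q[:,2]<z1)]
                if len(k)>5:print(nm,z0,z1,len(k),cv2.minAreaRect(k[:,:2].astype(np.float32)),k.mean(0).round(1))
E
```

```text
t green 1765 ((562.1307373046875, -159.58079528808594), (170.49798583984375, 139.25991821289062), 2.3997223377227783) -7.610648056736893 4.6663367853925495 40.6726790634774
t red 1963 ((531.2073364257812, -331.3009338378906), (143.27764892578125, 173.74713134765625), 84.92987060546875) -10.636344300473764 4.6027210895392425 42.555113329907996
tester 12 28 38 ((516.801025390625, 288.1894836425781), (129.05056762695312, 98.83805847167969), 15.097695350646973) [499.2 253.6  19.4]
tester 28 40 284 ((499.8117980957031, 275.7679138183594), (85.39846801757812, 84.05498504638672), 16.16077423095703) [494.8 269.7  35.3]
tester 40 60 81 ((498.58441162109375, 275.031005859375), (82.9281005859375, 80.11964416503906), 16.02570152282715) [498.9 269.   44. ]
tester 60 100 71 ((498.2368469238281, 274.00653076171875), (30.878477096557617, 65.20063781738281), 15.665196418762207) [497.3 264.5  87.4]
tester 100 130 55 ((493.6260070800781, 269.96514892578125), (29.29166030883789, 49.39729309082031), 37.973472595214844) [496.7 264.5 108.6]
tester 130 170 87 ((499.927734375, 273.82171630859375), (29.703184127807617, 24.4616756439209), 16.842226028442383) [499.1 271.9 154.6]
mount 12 28 557 ((531.89892578125, 66.24031066894531), (110.54029846191406, 124.91748046875), 7.76514196395874) [528.9  82.1  20.7]
mount 28 40 43 ((528.0415649414062, 76.94517517089844), (98.6475601196289, 94.77263641357422), 9.543660163879395) [519.   70.1  30.7]
mount 40 60 298 ((529.591064453125, 67.867431640625), (69.97888946533203, 50.110504150390625), 10.901928901672363) [529.6  67.5  51.8]
s green 1701 ((563.1365966796875, -159.79013061523438), (178.2684783935547, 142.6820831298828), 3.030059814453125) -2.7456269940951854 5.953194724520846 37.52805669263889
s red 1520 ((499.9459228515625, -329.42596435546875), (145.20565795898438, 240.48709106445312), 85.18327331542969) -2.911381739086264 6.186320676571828 37.66258247952272
```

View pics/tc.png

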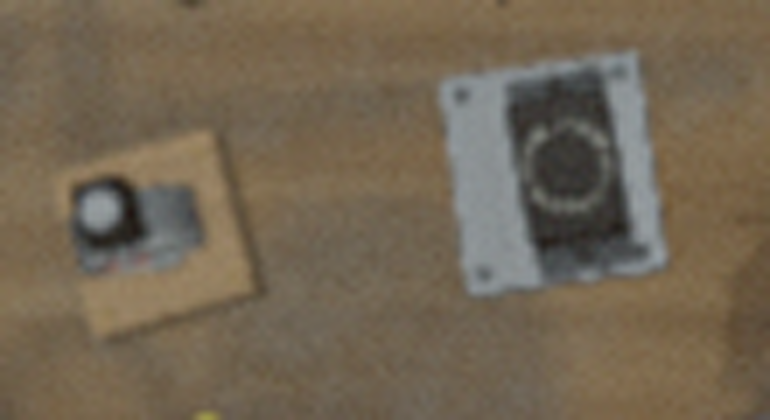

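View pics/sc.png

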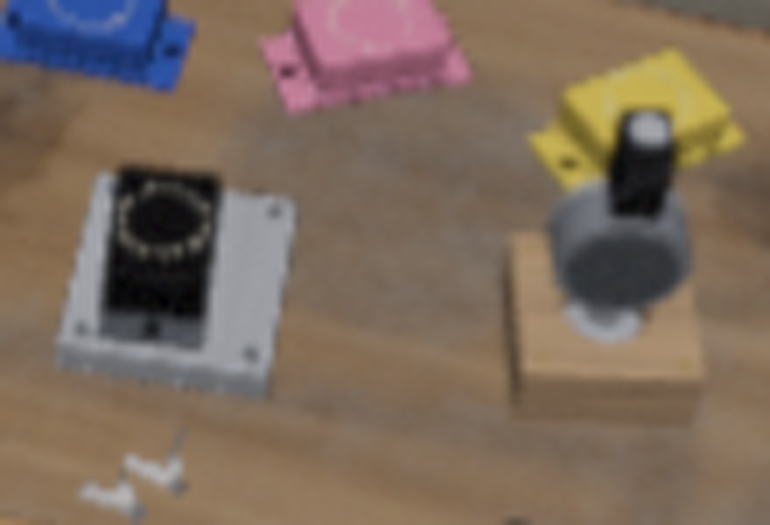

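```bash
cat >> h.py <<'E'
def Rz(yaw,flip=0):
    """tool-down; tool y along object's y (yaw)"""
    s=-1 if flip else 1
    y=s*np.array([-np.sin(yaw),np.cos(yaw),0]);z=np.array([0,0,-1.]);return np.c_[np.cross(y,z),y,z]
TX,TY,TYAW=499.6,274.4,np.radians(16.2)
PX,PY,PYAW=529.6,67.9,np.radians(10.3)
E
python3 - <<'E'
from h import *
from bench import env
t=pickle.load(open("top0.pkl","rb"));s=pickle.load(open("side0.pkl","rb"))
print("ring top",plane(t,[(231.1-.0,204.0)],51.5),"ring side",plane(s,[(260+165/7,175+219/7)],51.5))
print("grip side",plane(s,[(260+648/7,175+130/7)],156),"grip top",plane(t,[(150+100/7,180+210/7)],156))
# tester reveal search
T=s["world_to_cam"];o=-T[:3,:3].T@T[:3,3];print("sidecam",o)
for fl in(0,1):
    for yaw,p in((TYAW,(TX,TY,134)),(PYAW,(PX,PY,170))): print(fl,env.solve_ik(p,Rz(yaw,fl)))
E
```

```text
ring top [[528.12528735  65.97505891  51.5       ]] ring side [[529.87904615  68.68186127  51.5       ]]
grip side [[501.77886371 274.87265695 156.        ]] grip top [[499.48381471 273.62369804 156.        ]]
sidecam [1366.27320821  272.64481522 1039.67179547]
0 [ 0.77656518  0.34110283 -0.02319019  0.         -1.2065033  -2.06461817]
0 [ 0.42087796  0.25014457 -0.05547428  0.         -1.26517748 -1.81190537]
1 [ 0.77656518  0.34110283 -0.02319019  0.         -1.2065033   1.07697449]
1 [ 0.42087796  0.25014457 -0.05547428  0.         -1.26517748  1.32968728]
```

```bash
sed -i 's/^TX.*/TX,TY,TYAW=500.2,274.4,np.radians(16.2)/; s/^PX.*/PX,PY,PYAW=529.2,67.5,np.radians(10.3)/' h.py
python3 - <<'E'
from h import *
from bench import env
def st(n):
    s=env.read_state();print(n,round(s["time"],2),s["tool_pos"].round(2),s["ft_force"].round(2),s["torque"].round(3),round(s["gripper_width"],1),s["eef_rot"][:,2].round(4));return s
R=Rz(TYAW,1)
env.goto([TX,TY,230],R);st("above")
env.move_linear([TX,TY,116.5],v=150);st("at")
env.move_gripper(15,100);st("grip")
env.hold(.3);st("grip")
env.move_linear([TX,TY,190],v=120);st("up")
env.hold(.3);st("up")
c=env.capture("side");crop(c,270,120,390,250,5,"pics/g.png");
E
```

```text
above 1.7 [499.84 275.03 229.94] [-0.78  0.38  0.36] [0.035 0.011 0.034] 85.2 [-2.e-04  2.e-04 -1.e+00]
at 2.61 [500.73 274.95 117.57] [ 0.3  -0.08  1.02] [-0.038  0.024 -0.033] 84.9 [ 1.6e-03  9.0e-04 -1.0e+00]
grip 3.2 [500.45 274.18 116.9 ] [-0.09 -1.08  1.62] [-0.58  -0.021  0.036] 23.1 [ 6.e-04 -3.e-04 -1.e+00]
grip 3.5 [500.44 274.19 116.89] [-0.43 -2.38  5.03] [-0.932 -0.006 -0.008] 23.1 [ 6.e-04 -3.e-04 -1.e+00]
up 4.27 [499.42 274.27 188.59] [-0.67  0.81 -3.51] [-0.012  0.041 -0.012] 23.0 [-2.3e-03 -8.0e-04 -1.0e+00]
up 4.57 [500.01 274.27 189.44] [ 0.2   0.22 -3.15] [-0.025  0.005 -0.011] 23.0 [-8.e-04 -6.e-04 -1.e+00]
```

View pics/g.png

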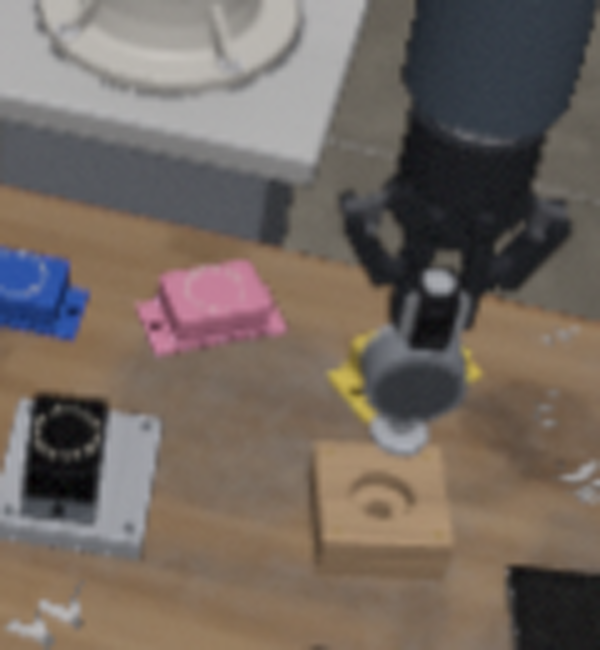

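```bash
cat >> h.py <<'E'
def avg(env,n=5,dt=.02):
    F=[];Z=[]
    for _ in range(n):
        env.hold(dt);s=env.read_state();F.append(s["ft_force"][2]);Z.append(s["tool_pos"][2])
    return np.mean(F),np.mean(Z),np.std(F),s["time"]
E
python3 - <<'E'
from h import *
from bench import env
R=Rz(PYAW,1)
env.goto([PX,PY,192],R)
env.move_linear([PX,PY,164],v=100)
env.hold(.3);b,z0,sd,t=avg(env,10);print("base",b,z0,sd,t,env.read_state()["tool_pos"])
z=164.
while z>142:
    z-=.8
    hit=env.move_linear([PX,PY,z],v=12,contact_N=7)
    f,za,sd,t=avg(env,3);print(round(z,2),round(za,2),"F %.2f sd %.2f t %.2f"%(f-b,sd,t),hit)
    if f-b>8.5 or hit:break
    if f-b>20:break
print(env.read_state()["tool_pos"])
pickle.dump((b,z),open("press.pkl","wb"))
E
```

```text
base -2.647450546921316 164.3401673491205 0.30174750451887206 6.3667 [529.28581065  67.48985329 164.19550657]
163.2 163.14 F -0.63 sd 0.19 t 6.67 False
162.4 162.34 F 0.37 sd 0.26 t 6.97 False
161.6 161.56 F -0.59 sd 0.23 t 7.27 False
160.8 160.75 F -0.29 sd 0.23 t 7.57 False
160.0 159.95 F -0.02 sd 0.22 t 7.87 False
159.2 159.17 F 0.08 sd 0.46 t 8.17 False
158.4 158.35 F 0.17 sd 0.39 t 8.47 False
157.6 157.56 F -0.06 sd 0.37 t 8.77 False
156.8 156.84 F -0.21 sd 0.62 t 9.07 False
156.0 156.16 F 1.73 sd 0.08 t 9.37 False
155.2 155.34 F 1.47 sd 0.31 t 9.67 False
154.4 154.52 F 2.56 sd 0.36 t 9.97 False
153.6 153.72 F 3.34 sd 0.38 t 10.27 False
152.8 152.92 F 4.15 sd 0.40 t 10.57 False
152.0 152.08 F 4.32 sd 0.47 t 10.87 False
151.2 151.25 F 4.28 sd 0.17 t 11.17 False
150.4 150.45 F 4.78 sd 0.55 t 11.47 False
149.6 149.65 F 4.50 sd 0.28 t 11.77 False
148.8 149.04 F 7.08 sd 0.99 t 12.07 False
148.0 148.97 F 11.57 sd 0.10 t 12.37 False
[529.45662859  67.450273   148.97839274]
```

Run:
```python
from h import *
from bench import env
b,z=pickle.load(open("press.pkl","rb"))
for _ in range(4):
    f,za,sd,t=avg(env,5);print(z,za,f-b,sd,t)
    d=14.7-(f-b)
    if abs(d)<1: break
    z-=np.clip(d/7,-.5,.5)
    env.move_linear([PX,PY,z],v=10)
for i in range(6):
    f,za,sd,t=avg(env,10);print("hold",round(za,2),f-b,sd,t)
s=env.read_state();print(s["tool_pos"],s["eef_rot"][:,2])
env.move_linear([PX,PY,200],v=120)
# reveal poses
c=pickle.load(open("side0.pkl","rb"));T=c["world_to_cam"];o=-T[:3,:3].T@T[:3,3]
best=None
for x in range(450,800,50):
  for y in range(0,301,50):
    for zz in range(250,651,50):
      p=np.array([x,y,zz],float);d=o-p;D=np.linalg.norm(d);d/=D
      if best and D>=best[0]:continue
      for roll in(0,.5,-.5):
        xt=-d;yt=np.cross([0,0,1],xt);yt/=np.linalg.norm(yt);zt=np.cross(xt,yt)
        ya=yt*np.cos(roll)+zt*np.sin(roll);za=np.cross(xt,ya)
        Rt=np.c_[xt,ya,za]
        tool=np.c_[xt,-ya,-za]   # flip=1: tool y=-y_t
        tcp=p+za*(96.9-56)
        q=env.solve_ik(tcp,tool)
        if q is None:continue
        best=(D,p,roll,tcp,tool,q);break
print(best); pickle.dump(best,open("rev.pkl","wb")); print(env.read_state()["joint_pos"].round(2),env.read_state()["time"])
```

```text
147.99999999999977 148.97543283074828 11.375021069011444 0.3213049170357504 12.45
147.52500300985855 148.95664342055255 13.519480658587879 0.4420705871292603 12.7833
147.3563573896568 148.94822920272426 14.695431242624634 0.32530477095797494 13.1167
hold 148.95 14.507178855401431 0.6598397399798028 13.2833
hold 148.94 14.431708289636504 0.3769627901959183 13.45
hold 148.94 14.705759122732962 0.6336728925852154 13.6167
hold 148.94 14.541792764976982 0.4697886332823317 13.7833
hold 148.94 14.362985242079894 0.5261110472848418 13.95
hold 148.93 14.366634123522996 0.27824367644664355 14.1167
[529.5609028   67.43524996 148.95500987] [ 1.78390324e-03  4.62986965e-05 -9.99998408e-01]
(np.float64(757.3749022433436), array([750., 250., 600.]), -0.5, array([729.89737393, 229.63959615, 629.22581702]), array([[-0.81369637, -0.31035356,  0.49150675],
       [-0.02989908,  0.86677094,  0.49780939],
       [-0.58052068,  0.39037009, -0.71456765]]), array([ 0.3585622 ,  0.48560226,  1.36406171, -0.30133085, -1.71604112,
       -1.88855119]))
[ 0.42  0.23 -0.   -0.   -1.34  1.33] 14.7083
```

Run:
```python
from h import *
from bench import env
best=pickle.load(open("rev.pkl","rb"))
for n in("top","side"):
    P=cloud(pickle.load(open(n+"0.pkl","rb"))).reshape(-1,3)
    k=P[(P[:,2]>200)&(P[:,0]>350)&(P[:,1]<450)&(P[:,1]>-100)];print(n,len(k),k.min(0) if len(k) else "",k.max(0) if len(k) else "")
    ok=not((P[:,0]>350)&(P[:,0]<880)&(P[:,1]<450)&(P[:,1]>-50)&(P[:,2]>200)).any(); print(ok)
    if not ok: raise SystemExit
D,p,roll,tcp,tool,q=best
env.goto(tcp,tool);env.hold(.5);print(env.read_state()["time"],env.read_state()["tool_pos"])
fr=[env.capture("side") for _ in range(8)]
c=fr[0];m=np.mean([f["pixels"].astype(float) for f in fr],0)
pc=cv2.projectPoints(p.reshape(1,3),cv2.Rodrigues(c["world_to_cam"][:3,:3])[0],c["world_to_cam"][:3,3],K(c),np.array(c["D"]))[0].ravel();print(pc)
x,y=pc.astype(int);np.save("m.npy",m)
im=np.clip(m[y-28:y+28,x-28:x+28,::-1],0,255).astype(np.uint8)
cv2.imwrite("pics/dial.png",cv2.resize(im,None,fx=10,fy=10,interpolation=cv2.INTER_CUBIC))
```

```text
top 1489 [1068.24393533  346.53532593  200.21591406] [1192.48492113  449.88464796  469.94291705]
True
side 25522 [1075.39000868  345.39755946  216.82018661] [1197.3558589   449.94988092  919.26484444]
True
17.9167 [729.86544228 229.64652168 629.23477567]
[356.6896498  120.11075012]
```

View pics/dial.png

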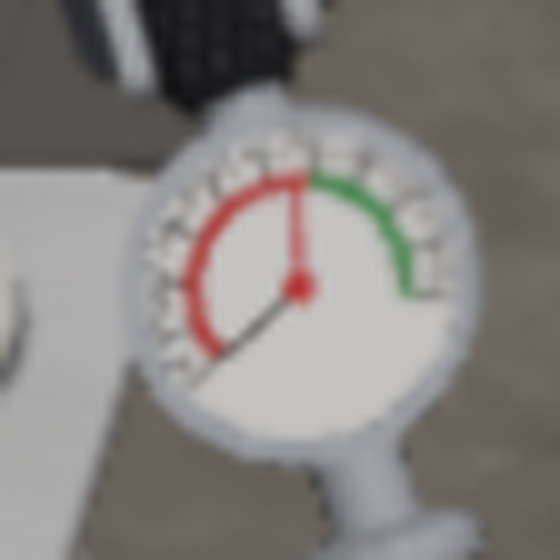

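Peak hand points straight up at (298,180) about centre (300,288), and the red/green border (60) is at about (312,180). So the peak reads about 57 and the needle is back at 0. The force at landing (≈4.6 N) also puts it below 60, so the mount goes in the red tray.

Run:
```python
from h import *
from bench import env
R=Rz(TYAW,1)
env.goto([TX,TY,200],R)
env.move_linear([TX,TY,141],v=120);env.hold(.2);b=avg(env,5)[0]
s=env.read_state();print(s["tool_pos"],s["time"])
hit=env.move_linear([TX,TY,116.3],v=40,contact_N=6);f=avg(env,5);print(hit,f,f[0]-b)
c=env.capture("side");crop(c,270,140,390,250,5,"pics/ret.png")
```

```text
[500.51040795 274.63094982 141.72494478] 21.75
True (np.float64(5.176836652257215), np.float64(116.86747545957374), np.float64(0.5808279432354406), 22.4167) 8.248515876623872
```

View pics/ret.png

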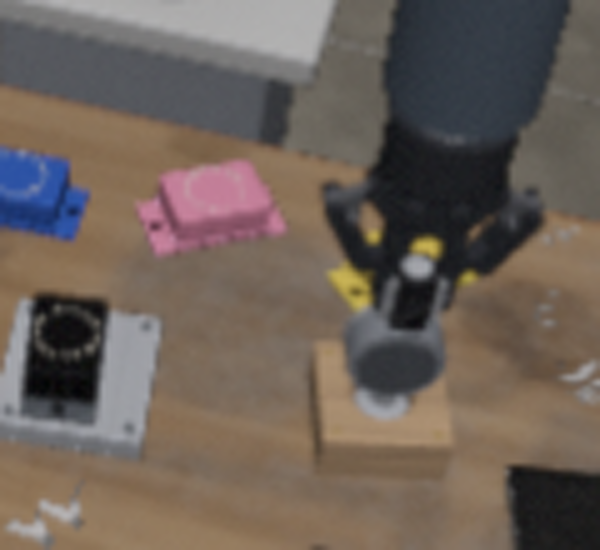

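Run:
```python
from h import *
from bench import env
def st(n):
    s=env.read_state();print(n,round(s["time"],2),s["tool_pos"].round(2),s["ft_force"].round(2),round(s["gripper_width"],1));return s
env.move_gripper(60);env.hold(.3);st("rel")
env.move_linear([TX,TY,200],v=150)
env.move_gripper(85)
R=Rz(PYAW,1)
env.goto([PX,PY,130],R)
print(env.move_linear([PX,PY,19],v=100,contact_N=10));s=st("down")
if s["tool_pos"][2]<22:
    env.move_gripper(40,90);env.hold(.2);st("grip")
    env.move_linear([PX,PY,60],v=80);env.hold(.2);st("lift")
c=env.capture("side");crop(c,240,120,390,250,5,"pics/lift.png")
c=env.capture("top");P=cloud(c)[190:235,150:192].reshape(-1,3);k=P[P[:,2]>130];print("tester",cv2.minAreaRect(k[:,:2].astype(np.float32)),k[:,2].max())
```

```text
rel 23.21 [498.89 273.56 115.66] [0.06 0.32 0.94] 59.9
False
down 26.43 [529.77  67.7   19.7 ] [ 0.27 -0.11 -0.62] 85.0
grip 27.06 [530.08  66.79  20.23] [-0.25 -3.27  5.79] 48.6
lift 27.93 [528.7   67.35  59.27] [ 0.35 -0.01 -7.25] 48.9
tester ((464.8959655761719, 189.4102020263672), (118.42056274414062, 113.27513122558594), 1.9361069202423096) 522.2610769810441
```

View pics/lift.png

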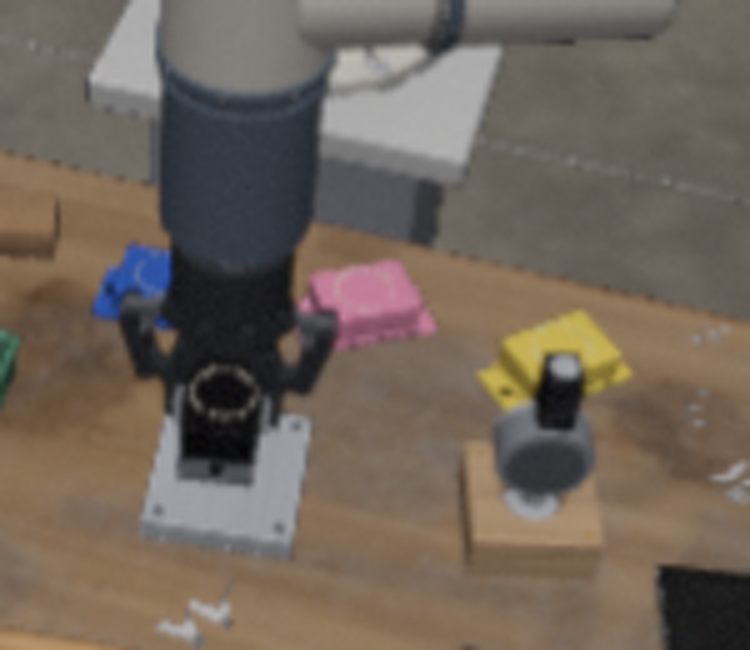

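Tester stands upright in the holder (crop 530,500), and the mount is lifted level in the jaws (225,420). Next, the red tray.

Run:
```python
from h import *
from bench import env
def st(n):
    s=env.read_state();print(n,round(s["time"],2),s["tool_pos"].round(2),s["ft_force"].round(2),round(s["gripper_width"],1));return s
X,Y=530.5,-331.;R=Rz(np.radians(-5.1),1)
env.move_linear([PX,PY,110],v=120)
env.goto([X,Y,110],R);st("over")
env.move_linear([X,Y,14],v=100);env.hold(.2)
print(env.move_linear([X,Y,2.5],v=25,contact_N=5));st("down")
env.move_gripper(64);env.hold(.2);st("rel")
env.move_linear([X,Y,130],v=120)
env.goto([400,-100,250],Rz(0,1));env.hold(.3);st("away")
c=env.capture("side");crop(c,130,140,390,250,3,"pics/end.png");
P=cloud(c);sub=P[150:215,140:215].reshape(-1,3);px=c["pixels"][150:215,140:215].reshape(-1,3).astype(int)
k=sub[(px.max(1)<60)&(sub[:,2]>22)&(sub[:,2]<45)];print("pad",len(k),cv2.minAreaRect(k[:,:2].astype(np.float32)),np.median(k[:,2]))
t=env.capture("top");pickle.dump(t,open("top1.pkl","wb"));P=cloud(t)
k=P[190:235,150:192].reshape(-1,3);k=k[(k[:,2]>130)&(k[:,2]<170)];print("tester",cv2.minAreaRect(k[:,:2].astype(np.float32)),np.median(k[:,2]))
sub=P[175:235,320:375].reshape(-1,3);px=t["pixels"][175:235,320:375].reshape(-1,3).astype(int)
k=sub[(px.max(1)<75)&(sub[:,2]>22)&(sub[:,2]<50)];print("pad top",len(k),cv2.minAreaRect(k[:,:2].astype(np.float32)),np.median(k[:,2]),np.linalg.lstsq(np.c_[k[:,:2]-k[:,:2].mean(0),np.ones(len(k))],k[:,2],rcond=None)[0])
```

```text
over 30.07 [ 531.   -329.81  109.85] [ 0.78  0.71 -6.12] 48.8
True
down 31.79 [ 530.59 -330.96    4.28] [0.14 0.93 5.32] 48.6
rel 32.29 [ 528.4  -329.78    1.69] [-0.15  0.36 -0.03] 63.9
away 34.93 [ 400.2  -100.38  249.5 ] [ 0.86 -0.03 -0.26] 64.1
pad 202 ((568.1517944335938, -288.0999755859375), (148.63560485839844, 122.28959655761719), 3.226515531539917) 35.29352142155691
tester ((499.0186462402344, 274.13427734375), (30.71648597717285, 25.54743766784668), 16.0694637298584) 156.3250303026633
pad top 259 ((553.8939208984375, -347.86676025390625), (105.9403305053711, 119.9012680053711), 88.73513793945312) 35.10981423670592 [-2.08275055e-02  2.57976059e-02  3.47679074e+01]
```

View pics/end.png

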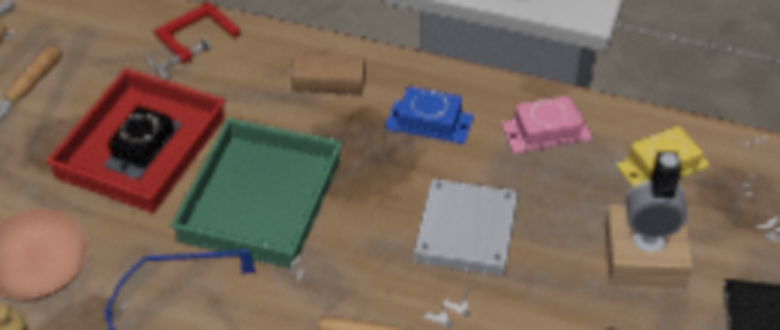

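```bash
python3 -c "
from bench import env
env.job_done()"
```

```text
the job is handed in; nothing more can be done
```

The mount tested just under 60, so I laid it in the red tray, stood the tester back in its holder and handed the job in at about 35 s.

- **Press:** I held the tester upright on the ringed spot at about 14.5 N for roughly 1 s. The highest averaged force I logged was 14.7 N.
- **Reading:** The red peak hand read about 57 to 58 in the side picture, just left of the red/green border. The force as the foot landed (about 4.6 N) suggests nearer 50. The two disagree by several points, but both are under 60, and red is allowed up to 63.
- **Mount:** It lies flat, plate down, near the middle of the red tray. Its top measured about 35 mm above the bench against 36 mm expected. The automatic outline of the mount picked up tray shadows and was no use, so its position rests on the placing pose and the picture.
- **Tester:** It is upright in its holder. Its grip is within about 1 mm of where it started, and its top is at 156.3 mm, the seated height.
- **Bystanders:** I never went near the hammer, glasses or emery block. I did not measure their positions again at the end.

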